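# Draw the blind plug from the gear case with the quarter-turn puller

## Task

Take the puller rod out of its wooden stand and thread it into the plug in the gear case: find the slot of the plug's tapped insert, drop the rod's cross-pin through it, then turn clockwise, letting it feed inwards, until it comes up against its stop. Then draw the plug straight out of the case and set it down upright and gently in the grey tray, leaving the rod standing in it; do not force or wrench anything, and leave the other things on the bench alone.

Things in the scene. Friction and masses are not known exactly. Their poses are not given: they have to be found in the camera images.
- case: Fixed aluminium gear case 130 x 116 mm, 62 mm high (foot flange 146 x 132 mm), with a 48 mm square pocket in the middle of its top, floor 20 mm above the bench. Origin: centre of underside. The plug sits in it, axes parallel, top flush. Two rubber spring pads in the pocket grip the plug: drawing it takes roughly 6 to 14 N over the first 25 mm.
- plug: Dark steel blind plug in the case, 46 mm square, 42 mm tall, about 0.4 kg, 1 mm clearance each side in the pocket, flush, so fingers cannot take it. Origin: centre of underside, z up. In its middle, flush, is a bright round tapped insert 30 mm wide with a 14 mm bore and, across it, a slot 27 mm long and 7 mm wide. It cannot be turned in the plug.
- plug_mouth (a point): Centre of the top of plug and insert, 42 mm above the plug's origin. The slot points along the plug's x or up to 43 degrees to either side of it, differently each time: find it by eye or by feel (pin resting lightly on top, rod turned until it drops). The insert's top is 4 mm thick; the pin then meets the thread's floor with its centre 8 mm below here.
- plug_home (a point): Pin centre when home (11 mm below the top; 9.5 mm when pulled up). From the slot the pin turns only clockwise seen from above; the thread carries it 3 mm inwards between about 12 and 58 degrees from the slot, end play 1.5 mm, to a solid stop near 75 degrees. The rod must be lowered as it turns: kept at one height it jams.
- rod: Steel puller rod, 82 mm tall, 0.16 kg, upright in the stand. Origin: centre of its lower end, z up the rod. Shaft 12 mm thick, nose tapered over 4 mm to 6 mm; collar 34 mm wide at 33 to 38 mm; flat dark wing grip 44 mm long (x), 12 mm thick (y), from 50 to 82 mm. Same after a half turn.
- rod_pin (a point): Centre of the rod's cross-pin, 8.5 mm above the rod's origin; the pin is 5 mm thick, 24 mm long, round above and square below, along the rod's x as the wing is.
- rod_wing (a point): Centre of the wing grip, 66 mm above the rod's origin; grip it from above across its 12 mm thickness.
- stand: Fixed wooden block 80 x 70 mm, 42 mm high. Origin: centre of underside. A slot 27.5 x 15.5 mm (long along x), 41 mm deep, holds the rod's lower end; the rod hangs by its collar on the block's top, its x along the block's x.
- tray: Fixed grey open tray 150 x 130 mm, walls 26 mm high and 4 mm thick, floor 4 mm thick. Origin: centre of underside, x along the 150 mm side. Empty.
- bearing: Bystander: loose steel bearing ring, 42 mm wide, 14 mm high. Origin on its underside. Leave it alone.
- spanner: Bystander: loose spanner, 150 mm long. Origin on its underside. Leave it alone.
- flange: Bystander: loose dark steel flanged bush, 52 mm wide, 28 mm high. Origin on its underside. Leave it alone.
- bolt_jar: Bystander: loose clear jar, 64 mm wide, 85 mm high. Origin on its underside. Leave it alone.
- oil_can: Bystander: loose can, 68 mm wide, 120 mm high. Origin on its underside. Leave it alone.
- parts_box: Bystander: loose cardboard box, 90 x 130 x 50 mm. Origin on its underside. Leave it alone.
- hammer: Bystander: loose hammer. Origin on its underside. Leave it alone.
- driver: Bystander: loose screwdriver. Origin on its underside. Leave it alone.
Mind the look-alikes: they are no part of the job. Leave any green or pink look-alike of the rod alone. Of the things shaped like the tray, the grey one is meant.

How it is judged:
By the outcome, as a careful person would: the job done as asked, in the order asked, and still so for the second after the job is handed in, with the robot touching nothing.
It also fails if it takes over 72 s, if anything falls off the work surface, if the arm or the gripper's body presses on something with over 40 N, if the wrist force passes 120 N, or if a joint passes its speed limit or range.

## Robot

A 6-joint arm with a two-finger parallel gripper is mounted at the origin on the work surface. World frame = base frame: x ahead of the robot, y to its left, z up, the work surface at z = 0. Lengths are in m, angles in rad, forces in N, time in s.
With the tool pointing down it reaches from about 0.35 to 0.8 m from the base axis. Payload 7.3 kg.
Tool frame: the origin (TCP) lies midway between the tips of the shut fingers; the grasp point (between the pads) lies 19 mm behind it; z points along the fingers, y is the line along which they close (so a half turn about z gives the same grasp; the last joint's range is limited). The gripper opens to 85 mm and grips with 20 to 120 N. Pads are 22 mm wide; open, the fingers measure 114 mm over their backs; the gripper's body (76 mm by 85 mm) begins 54 mm behind the grasp point. The pads swing forward as they close: fully open they stand 13 mm farther back than shut.
Start: joints at [-1.263, 0.342, 1.524, -0, 1.275, -0.146], TCP at [0.23, -0.472, 0.231] pointing down, gripper open.
Joint ranges: [-2.53, 2.53], [-0.77, 2.02], [0.04, 2.7], [-1, 4.14], [0.28, 2.66], [-3.11, 3.11]. Speed limits (rad/s): [2.57, 2.57, 3.14, 3.14, 3.14, 3.14].

## Interface

Orientations are given as a unit quaternion [w, x, y, z].
In Python, from cell import get_obs, vision, job_done, models gives the robot as it stands.
- The arm moves only by the shell command python3 -m handwheel 'ROWS' [FORCE]. ROWS is JSON, a list of rows, each a list of 5 numbers: the shift along the tool's x, y, z in cm, then the turn about the tool's z in rad, then the opening, from -1 (shut) to 1 (fully open). In form: [[dx, dy, dz, twist, gripper], ...]. A call has 1 to 5 rows; each row is the pose to reach, as a shift and turn from the pose commanded when the call began, along the tool's axes at that moment; what a row does not reach only later rows make up. A row lasts 1/12 s, in which the tool goes at most 41.7 mm and 7.16 degrees, less where a joint would pass 70% of its speed; a pose out of reach is approached as far as the arm can. A call with a gripper value outside its range is refused whole. The fingers move at their own pace and stop on an object; FORCE is the grip in N (left out, the last holds). Time passes only in rows, so rows that repeat a pose let the fingers close. It gives the time, the measured TCP pose, the force, the opening and the grip force at its end, in the units of the state.
- get_obs(): the state, without advancing time (a new reading comes with each control period).
- vision.get_image(name): name is "scene" or "side" or "wrist"; returns a dict with "img" (420x560x3 uint8, red, green, blue), "depth" (420x560 float32, m along the optical axis (not along the pixel's ray), 0 where there is no reading), "K" (3x3 intrinsics, pixels), "pose" (4x4, takes a point from camera to world coordinates). Camera axes: x right, y up, looking along -z (the intrinsics and any distortion apply to the point x, -y, -z); pixel columns grow to the right and rows downward; lengths in m; the calibration is good to about 2 mm. A picture is of the moment at which its call begins.
- job_done(): hands the job in; it is judged then, once.
Trained networks look in a picture, given as the dict that the camera call returned (one of the last four; its "shot" number tells which), for a name from the list of things; names that differ only in an ending like _2 or _b are one class to them, and where a whole thing is asked for, a point or a joint stands for the part that bears it (a point fixed in the world has none). Each returns a list of dicts, best first, with "conf" (0 to 1); they miss things now and then, are a little off and sometimes report something else, mostly with a low value. They report only what shows in the picture. A call takes as long as a camera call. They do not tell look-alikes from the thing itself.
- models.outline_of(picture, thing): "pixels" (420x560 bool, what is visible of it) and "location" ([column, row] in pixels, amid what is visible of it).
The state is a dict: "time_s": time; "joint_positions": joint angles; "joint_vel": joint speeds; "tau": joint torques, N m; "eef_pos": TCP position; "tcp_rot": TCP orientation; "wrist_force": force on the tool from outside, world axes, zero at the start; "ft_torque": the same for the moment, N m; "grip_width": opening from 0.0 (shut) to 1.0 (fully open); "grasp_force": force on a finger pad.
Only numpy, scipy, OpenCV 4.12 (cv2) and the standard library are available. Lean on these libraries where they do the work, as an engineer would, in place of code of your own. Each camera call takes 0.05 s, during which the arm holds its last target. There are 200 camera calls.

## Working session

There is one attempt and no reset: what is moved stays moved. The work goes in short steps, Python scripts to look and compute and a shell command to move; the robot and the scene stay as the last step left them, time stands still between calls to the robot, and variables do not carry over. Pictures are saved under pics/ and viewed, at most 10 in all, crops included, and the job is handed in when it is done.

```bash
mkdir -p pics; ls
cat > h.py <<'E'
import numpy as np, cv2
from cell import get_obs, vision, job_done, models
def save(n,img,s=1): cv2.imwrite(f'pics/{n}.png',cv2.cvtColor(cv2.resize(img,None,fx=s,fy=s,interpolation=cv2.INTER_CUBIC),cv2.COLOR_RGB2BGR))
def pts(p,mask):
    r,c=np.nonzero(mask&(p['depth']>0)); d=p['depth'][r,c]; K=p['K']
    X=np.c_[(c-K[0,2])/K[0,0]*d,-(r-K[1,2])/K[1,1]*d,-d,np.ones_like(d)]
    return (X@p['pose'].T)[:,:3]
def at(p,c,r,z):  # pixel ray met with plane z
    K=p['K'];P=p['pose'];v=P[:3,:3]@np.array([(c-K[0,2])/K[0,0],-(r-K[1,2])/K[1,1],-1]);o=P[:3,3]
    return o+v*(z-o[2])/v[2]
E
python3 - <<'E'
from h import *
a=vision.get_image('scene');b=vision.get_image('side')
save('scene',a['img']);save('side',b['img'])
for n,p in(('scene',a),('side',b)):
  for t in('case','plug','rod','stand','tray'):
    for o in models.outline_of(p,t):
      X=pts(p,o['pixels']); print(n,t,round(o['conf'],2),np.round(o['location']),X.shape[0],np.round(np.median(X,0),3) if len(X) else '', np.round(X.max(0),3) if len(X) else '')
print(get_obs())
E
```

```text
pics
scene case 0.6 [274. 230.] 1829 [ 0.562 -0.028  0.059] [0.606 0.067 0.069]
scene plug 0.68 [271. 216.] 133 [ 0.519 -0.006  0.063] [0.545 0.015 0.066]
scene plug 0.28 [356. 171.] 171 [0.467 0.354 0.069] [0.486 0.477 0.095]
scene rod 0.76 [333. 165.] 184 [0.367 0.353 0.055] [0.382 0.423 0.085]
scene rod 0.67 [356. 172.] 131 [0.468 0.354 0.072] [0.486 0.371 0.095]
scene rod 0.51 [376. 190.] 209 [0.568 0.361 0.058] [0.59  0.472 0.085]
scene stand 0.74 [351. 184.] 488 [0.485 0.338 0.032] [0.508 0.408 0.047]
scene stand 0.27 [274. 220.] 139 [ 0.518 -0.004  0.063] [0.549 0.019 0.066]
scene tray 0.67 [175. 259.] 2122 [ 0.461 -0.291  0.006] [ 0.553 -0.202  0.03 ]
scene tray 0.6 [132. 221.] 1595 [ 0.235 -0.365  0.006] [ 0.338 -0.269  0.03 ]
scene tray 0.17 [342. 274.] 2010 [0.807 0.035 0.05 ] [0.839 0.113 0.055]
side case 0.77 [287. 232.] 2924 [0.504 0.035 0.052] [0.608 0.075 0.067]
side plug 0.57 [284. 220.] 205 [ 0.521 -0.009  0.06 ] [0.544 0.018 0.065]
side rod 0.64 [240. 334.] 520 [0.459 0.367 0.072] [0.485 0.379 0.092]
side rod 0.58 [294. 357.] 598 [0.358 0.363 0.061] [0.402 0.379 0.
[... 300 characters left out ...]
time_s': 0.6, 'joint_positions': array([-1.26298935e+00,  3.42006359e-01,  1.52412265e+00, -4.64221767e-07,
        1.27540938e+00, -1.46013104e-01]), 'joint_vel': array([-0.00032129,  0.0009729 , -0.00026164, -0.0010329 , -0.00040866,
       -0.00053098]), 'tau': array([ 3.46829484e-05, -4.33356714e+01, -2.46184623e+01, -1.44721921e-04,
        4.41008760e-04, -3.14462909e-05]), 'eef_pos': array([ 0.23017639, -0.47185722,  0.23131029]), 'tcp_rot': array([2.70603423e-05, 9.74366172e-01, 2.24967914e-01, 1.97109816e-06]), 'wrist_force': array([0.87807856, 0.41044257, 0.09572491]), 'ft_torque': array([-0.03889809,  0.00528482,  0.02177611]), 'grasp_force': 0.0, 'grip_width': 1.0052024885624598}
```

View pics/scene.png

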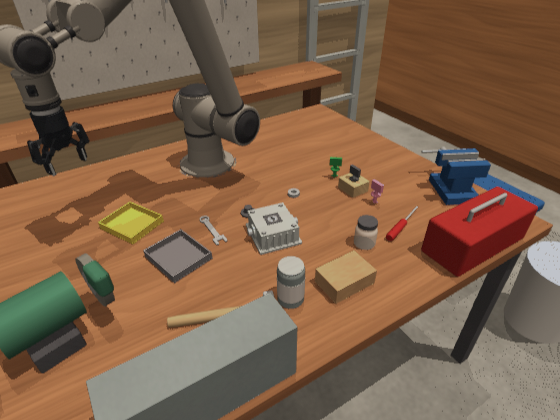

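View pics/side.png

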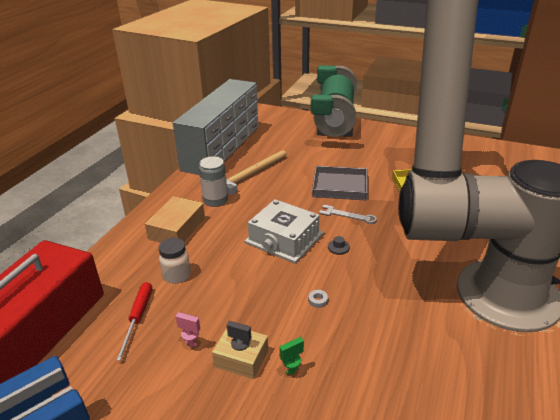

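The rod candidates are green (333,165), black in the wooden stand (356,172) and pink (376,190). The black one is meant, because it stands in the stand and the other two are look-alikes. The trays are grey (175,259) and yellow (132,221), and the grey one is meant. One crop will confirm the rod, together with measurements.

Run:
```python
from h import *
b=vision.get_image('side');a=vision.get_image('scene')
c1=b['img'][300:385,160:320];c2=b['img'][190:275,210:370]
save('crop',np.vstack([c1,c2]),3.4)
def rect(X,z0,z1,n):
  Y=X[(X[:,2]>z0)&(X[:,2]<z1),:2]
  if len(Y)>5: 
    r=cv2.minAreaRect((Y*1000).astype(np.float32)); print(n,len(Y),np.round(r[0],1),np.round(r[1],1),round(r[2],1))
for n,p in(('scene',a),('side',b)):
  X=pts(p,p['depth']>0)
  def box(x,y,r): return X[(abs(X[:,0]-x)<r)&(abs(X[:,1]-y)<r)]
  rect(box(.468,.356,.045),.06,.11,n+' wing')
  rect(box(.468,.362,.07),.036,.047,n+' standtop')
  rect(box(.52,-.005,.1),.054,.068,n+' casetop')
  rect(box(.461,-.291,.12),.018,.04,n+' traywall')
```

```text
scene wing 107 [463.3 356.6] [48.  15.3] 4.9
scene standtop 240 [464.2 358.1] [84.6 73.1] 4.2
scene casetop 1175 [525.1  -9.6] [129.7 136.2] 80.4
scene traywall 433 [ 463.3 -290.2] [153.4 130.9] 14.4
side wing 370 [460.6 362.2] [44.8 16.4] 3.6
side standtop 1073 [461.  362.2] [82.1 73.9] 0.1
side casetop 1685 [517.9  -6.2] [123.8 137.3] 79.1
side traywall 288 [ 461.4 -285.1] [147.8 140. ] 14.2
```

View pics/crop.png

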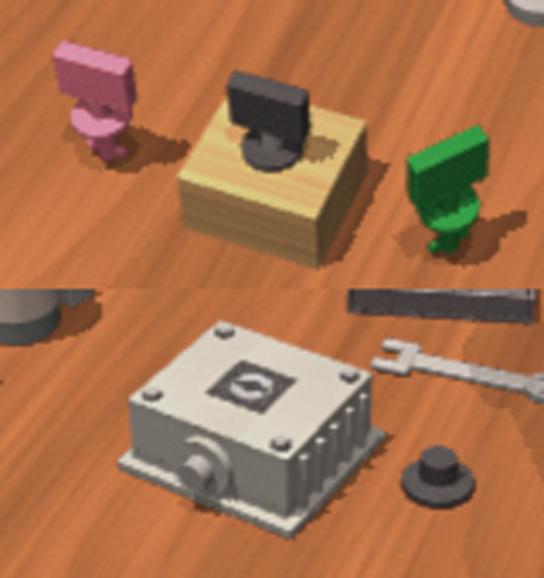

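The crop shows the black rod in the wooden stand at crop (270,110), wing along the block's long side. The pink one (95,90) and green one (450,190) stand free, so they are the look-alikes. The case is at the bottom, with its slotted insert at (250,385). Next I go over the case to look with the wrist camera.

```bash
cat >> h.py <<'E'
def go(x,y,z,yaw):
    o=get_obs();w,a,b,c=o['tcp_rot'];t=2*np.arctan2(b,a);p=o['eef_pos']
    d=np.array([x,y])-p[:2]
    tx=np.array([np.cos(t),np.sin(t)]);ty=np.array([np.sin(t),-np.cos(t)])
    tw=-((np.radians(yaw)-t+np.pi)%(2*np.pi)-np.pi)
    print('pos',np.round(p*1000,1),'yaw',round(np.degrees(t),2),'q6',round(o['joint_positions'][5],2),'F',np.round(o['wrist_force'],1),'T',np.round(o['ft_torque'],2),'t',round(o['time_s'],1))
    print('cm',np.round([d@tx*100,d@ty*100,(p[2]-z)*100],2),'tw',round(tw,3))
E
python3 -m handwheel '[[9,-6,0,-0.1,1],[18,-12,0,-0.22,1],[27,-18,0,-0.34,1],[36,-23.5,0,-0.46,1],[46,-29,0,-0.58,1]]'
python3 -c "
from h import *
go(.52,-.005,.23,90)"
```

```text
time_s: 1.12
eef_pos: [0.3375, -0.2913, 0.2314]
tcp_rot: [0.0, 0.868, 0.496, 0.0]
wrist_force: [1.9, -0.0, -0.5]
grip_width: 1.004
grasp_force: 0.0
pos [ 337.5 -291.3  231.4] yaw 59.52 q6 -0.35 F [ 1.9 -0.  -0.5] T [-0.02 -0.01  0.  ] t 1.1
cm [33.94  1.21  0.14] tw -0.532
```

```bash
python3 -m handwheel '[[6,0.2,0,-0.12,1],[12,0.4,0,-0.24,1],[18,0.6,0,-0.36,1],[24,0.8,0,-0.45,1],[30,1,0,-0.53,1]]'
python3 -c "
from h import *
p=vision.get_image('wrist');print(np.round(p['pose'],3),p['K'][0,0]);go(.52,-.005,.23,90)
for t in('case','plug','bearing'):
  for o in models.outline_of(p,t): print(t,o['conf'],o['location'])
"
```

```text
time_s: 1.53
eef_pos: [0.4503, -0.1158, 0.2316]
tcp_rot: [0.0, 0.708, 0.706, 0.0]
wrist_force: [0.9, -1.1, 0.1]
grip_width: 1.002
grasp_force: 0.0
[[ 1.     0.003 -0.     0.451]
 [-0.002  0.957  0.289 -0.042]
 [ 0.001 -0.289  0.957  0.375]
 [ 0.     0.     0.     1.   ]] 351.2349251984979
pos [ 453.4 -109.8  231.6] yaw 90.38 q6 -0.41 F [ 0.8  4.9 -0.7] T [ 0.2  -0.02 -0.05] t 1.6
cm [10.43  6.73  0.16] tw 0.007
case 0.57 [358.4, 83.6]
plug 0.89 [368.9, 53.0]
bearing 0.41 [240.2, 212.2]
```

```bash
python3 -m handwheel '[[4,2.2,2,0,1],[8,4.5,4,0,1],[11.5,6.7,6,0,1],[11.5,6.7,7,0,1],[11.5,6.7,7,0,1]]'
python3 - <<'E'
from h import *
go(.52,-.005,.23,90)
p=vision.get_image('wrist'); save('w1',p['img'],1.4)
for t in('case','plug'):
  for o in models.outline_of(p,t):
    X=pts(p,o['pixels']); print(t,o['conf'],o['location'],X.shape,np.median(X,0))
    cs,_=cv2.findContours(o['pixels'].astype(np.uint8),0,2);c=max(cs,key=cv2.contourArea)[:,0]
    W=np.array([at(p,u,v,.062)[:2]*1000 for u,v in c],np.float32);print(cv2.minAreaRect(W))
np.savez('w1.npz',**{k:p[k] for k in('img','depth','K','pose')})
E
```

```text
time_s: 2.15
eef_pos: [0.5167, -0.0018, 0.1578]
tcp_rot: [-0.002, 0.71, 0.705, -0.001]
wrist_force: [-1.7, 0.5, -1.0]
grip_width: 0.999
grasp_force: 0.0
pos [516.7  -1.8 157.8] yaw 89.6 q6 -0.15 F [-1.7  0.5 -1. ] T [-0.03  0.06 -0.03] t 2.1
cm [-0.32  0.34 -7.22] tw -0.007
plug 0.85 [289.9, 211.8] (3994, 3) [ 0.52141783 -0.00808618  0.06250281]
((521.2506103515625, -6.227451324462891), (47.5068244934082, 46.30801010131836), 79.26536560058594)
plug 0.59 [216.4, 344.2] (1638, 3) [ 0.44667759 -0.15393124  0.00747579]
((452.32574462890625, -112.24677276611328), (32.238773345947266, 64.7215576171875), 89.82633209228516)
```

View pics/w1.png

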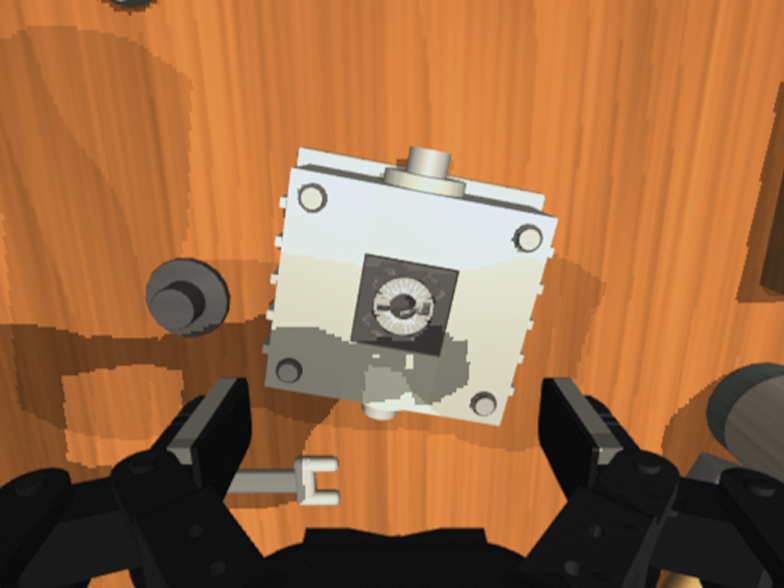

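The wrist view shows the plug at (405,306) and its bright insert. The slot runs nearly along the image's horizontal. I rectify the insert to read its angle.

Run:
```python
from h import *
p=dict(np.load('w1.npz'));cx,cy=.5213,-.0064
# rectified 56mm patch, 10px/mm ; col=+x, row=-y
n=560;s=.0001
Pi=np.linalg.inv(p['pose']);uv=[]
w=[(cx-.028,cy+.028),(cx+.028,cy+.028),(cx+.028,cy-.028),(cx-.028,cy-.028)]
for x,y in w:
  q=Pi@np.array([x,y,.062,1]);h=p['K']@np.array([q[0],-q[1],-q[2]]);uv.append(h[:2]/h[2])
H=cv2.getPerspectiveTransform(np.float32(uv),np.float32([[0,0],[n,0],[n,n],[0,n]]))
R=cv2.warpPerspective(p['img'],H,(n,n),flags=cv2.INTER_CUBIC)
save('rect',R)
g=cv2.GaussianBlur(cv2.cvtColor(R,cv2.COLOR_RGB2GRAY),(0,0),6)
dep=cv2.warpPerspective(p['depth'],H,(n,n))
# insert circle centroid
yy,xx=np.mgrid[:n,:n]-n/2
br=(g>95)&(np.hypot(xx,yy)<190);m=cv2.convexHull(np.argwhere(br)[:,::-1].astype(np.int32))
(c,r)=cv2.minEnclosingCircle(m);M=cv2.moments(m);c=np.array([M['m10']/M['m00'],M['m01']/M['m00']]);print('insert',c,r,cx+(c[0]-n/2)*s,cy-(c[1]-n/2)*s)
for a in range(0,180,6):
  v=[np.mean([g[int(c[1]-q*np.sin(np.radians(a))),int(c[0]+q*np.cos(np.radians(a)))] for q in range(85,126,4)])]
  v2=[np.mean([g[int(c[1]+q*np.sin(np.radians(a))),int(c[0]-q*np.cos(np.radians(a)))] for q in range(85,126,4)])]
  print(a,int(v[0]),int(v2[0]),end=' | ')
```

```text
insert [276.34657298 273.98881607] 189.98609924316406 0.5209346572981952 -0.005798881606896521
0 158 162 | 6 184 102 | 12 198 86 | 18 199 122 | 24 199 174 | 30 204 201 | 36 206 202 | 42 210 200 | 48 205 202 | 54 207 207 | 60 200 207 | 66 205 210 | 72 202 205 | 78 204 202 | 84 203 199 | 90 205 202 | 96 205 206 | 102 199 204 | 108 203 206 | 114 200 206 | 120 204 203 | 126 203 198 | 132 203 196 | 138 203 188 | 144 198 166 | 150 193 129 | 156 188 117 | 162 186 126 | 168 192 131 | 174 192 142 |
```

View pics/rect.png

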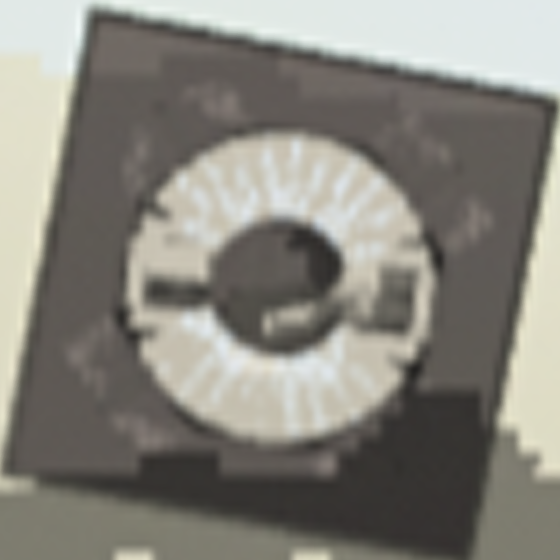

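```bash
python3 -m handwheel '[[-3,0.1,0,0,1],[-6,0.3,2,0,1],[-7.4,0.4,5,0,1],[-7.4,0.4,6.7,0,1],[-7.4,0.4,6.7,0,1]]'
python3 - <<'E'
from h import *
go(.52,-.005,.23,90)
p=vision.get_image('wrist')
np.savez('w2.npz',**{k:p[k] for k in('img','depth','K','pose')})
for o in models.outline_of(p,'plug')[:1]:
    X=pts(p,o['pixels']); print(o['conf'],o['location'],np.median(X,0))
    cs,_=cv2.findContours(o['pixels'].astype(np.uint8),0,2);c=max(cs,key=cv2.contourArea)[:,0]
    W=np.array([at(p,u,v,.0625)[:2]*1000 for u,v in c],np.float32);print(cv2.minAreaRect(W))
cx,cy=.5213,-.0064;n=560;s=.0001
Pi=np.linalg.inv(p['pose']);uv=[]
for x,y in [(cx-.028,cy+.028),(cx+.028,cy+.028),(cx+.028,cy-.028),(cx-.028,cy-.028)]:
  q=Pi@np.array([x,y,.0625,1]);h=p['K']@np.array([q[0],-q[1],-q[2]]);uv.append(h[:2]/h[2])
H=cv2.getPerspectiveTransform(np.float32(uv),np.float32([[0,0],[n,0],[n,n],[0,n]]))
R=cv2.warpPerspective(p['img'],H,(n,n),flags=cv2.INTER_CUBIC)
D=cv2.warpPerspective(p['depth'],H,(n,n),flags=cv2.INTER_NEAREST);print(np.unique(np.round(D,4))[:5])
g=np.clip((D-np.median(D)+.004)/.016*255,0,255).astype(np.uint8)
big=np.hstack([R,cv2.cvtColor(g,cv2.COLOR_GRAY2RGB)]);save('rect2',big,.7)
E
```

```text
time_s: 2.72
eef_pos: [0.5184, -0.0797, 0.0922]
tcp_rot: [-0.002, 0.711, 0.703, -0.001]
wrist_force: [-1.0, -0.3, -0.1]
grip_width: 0.996
grasp_force: 0.0
pos [518.4 -79.7  92.2] yaw 89.32 q6 -0.29 F [-1.  -0.3 -0.1] T [-0.05  0.04  0.02] t 2.7
cm [  7.47   0.07 -13.78] tw -0.012
0.89 [285.3, 98.7] [ 0.52108309 -0.005454    0.06259732]
((521.1547241210938, -6.979755401611328), (46.645145416259766, 46.20008087158203), 79.01226806640625)
[0.     0.1561 0.1562 0.1563 0.1565]
```

View pics/rect2.png

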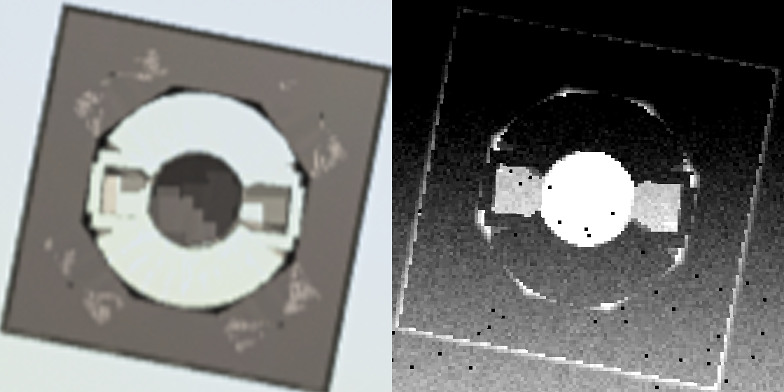

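The depth picture shows the slot clearly, from (517,190) to (658,206) with the bore at (587,199), which puts it about -6.5° in world axes. I fit it numerically and aim for the stand.

Run:
```python
from h import *
p=dict(np.load('w2.npz'))
X=pts(p,p['depth']>0);c=np.array([.5212,-.0068])
L=X[(np.hypot(*(X[:,:2]-c).T)<.02)];top=np.median(X[(np.abs(X[:,:2]-c).max(1)<.016)&(np.hypot(*(X[:,:2]-c).T)>.009),2]);print('top',top)
S=L[(L[:,2]<top-.004)&(np.hypot(*(L[:,:2]-c).T)<.0138)];print(len(S),np.median(S[:,2]))
sl=S[np.hypot(*(S[:,:2]-c).T)>.0085]
r=cv2.minAreaRect((sl[:,:2]*1000).astype(np.float32));print(r)
a=sl[sl[:,0]<c[0]].mean(0);b=sl[sl[:,0]>c[0]].mean(0);print('ends',a,b,'mid',(a+b)/2,np.degrees(np.arctan2(b[1]-a[1],b[0]-a[0])))
go(.4615,.3605,.2,183)
```

```text
top 0.06257666021847196
1053 0.03945027026339301
((521.1507568359375, -6.79591703414917), (7.152701377868652, 27.393701553344727), 83.55967712402344)
ends [ 0.51027522 -0.00565521  0.05229716] [ 0.53217525 -0.00797608  0.05233083] mid [ 0.52122524 -0.00681564  0.052314  ] -6.049383438116233
pos [520.7 -78.7  95.3] yaw 89.46 q6 -0.29 F [ 0.1 -0.4  0.2] T [-0.05  0.03  0.03] t 2.8
cm [ 43.86  -6.34 -10.47] tw -1.633
```

```bash
python3 -m handwheel '[[3,0,-4,-0.12,1],[7,-1,-7,-0.24,1],[11,-2,-9.5,-0.36,1],[15,-2,-9.5,-0.48,1],[19,-3,-9.5,-0.6,1]]' >/dev/null
python3 -c "
from h import *
go(.49,.3605,.19,183)"
```

```text
pos [497.4  96.4 193.2] yaw 124.24 q6 -0.56 F [ 1.3  0.1 -0.6] T [ 0.   -0.03 -0.02] t 3.2
cm [22.25 14.25  0.32] tw -1.026
```

```bash
python3 -m handwheel '[[4,2.4,0,-0.12,1],[8,5,0,-0.24,1],[12,7.6,0,-0.36,1],[16,10.2,0,-0.48,1],[20,12.8,0,-0.6,1]]' >/dev/null
python3 -m handwheel '[[1,0.5,0,-0.12,1],[2,1,0,-0.24,1],[2,1,0,-0.36,1],[2,1,0,-0.42,1],[2,1,0,-0.42,1]]' >/dev/null
python3 - <<'E'
from h import *
go(.49,.3605,.19,183)
p=vision.get_image('wrist');np.savez('w3.npz',**{k:p[k] for k in('img','depth','K','pose')})
X=pts(p,p['depth']>0)
X=X[(abs(X[:,0]-.4615)<.06)&(abs(X[:,1]-.3605)<.06)]
for z0,z1,n in((.073,.1,'wingtop'),(.038,.044,'stand'),(.045,.05,'collar')):
  Y=X[(X[:,2]>z0)&(X[:,2]<z1)]
  if len(Y)>9: print(n,len(Y),np.round(np.median(Y,0),4),np.round(Y.max(0),4),cv2.minAreaRect((Y[:,:2]*1000).astype(np.float32)))
E
```

```text
pos [475.7 320.6 190.6] yaw 182.6 q6 -1.16 F [-0.1  0.  -0.1] T [ 0.01 -0.01 -0.01] t 4.1
cm [-1.61  3.92  0.06] tw -0.007
wingtop 1222 [0.4596 0.3589 0.0914] [0.4836 0.3665 0.0935] ((461.6375427246094, 360.2241516113281), (43.84635925292969, 12.35054874420166), 1.0193095207214355)
stand 5699 [0.4535 0.3551 0.0427] [0.5025 0.396  0.044 ] ((461.8831787109375, 360.3954162597656), (80.24588775634766, 70.18509674072266), 0.9672861695289612)
collar 472 [0.4611 0.3515 0.0477] [0.4771 0.3938 0.0499] ((452.8970642089844, 359.9471130371094), (54.24835968017578, 43.77378463745117), 37.54977035522461)
```

```bash
python3 -m handwheel '[[1.2,3,0,0.028,1],[1.21,4.03,2,0.028,1],[1.21,4.03,5,0.028,1],[1.21,4.03,6.5,0.028,1],[1.21,4.03,6.5,0.028,1]]' 
python3 -c "
from h import *
go(.4618,.3603,.057,181)"
```

```text
time_s: 4.53
eef_pos: [0.4601, 0.3588, 0.1206]
tcp_rot: [-0.002, -0.006, 1.0, -0.001]
wrist_force: [0.2, -0.5, 0.0]
grip_width: 1.0
grasp_force: 0.0
pos [460.1 358.8 120.6] yaw 180.69 q6 -1.05 F [ 0.2 -0.5  0. ] T [-0.05  0.03 -0.02] t 4.5
cm [-0.17  0.15  6.36] tw -0.005
```

```bash
python3 -m handwheel '[[0,0,1.5,0,1],[0,0,3,0,1],[0,0,4.5,0,1],[0,0,6.4,0,1],[0,0,6.4,0,1]]' >/dev/null
python3 -m handwheel '[[0,0,0,0,1],[0,0,0,0,1]]' 
python3 -c "
from h import *
go(.4618,.3603,.057,181)"
```

```text
time_s: 5.12
eef_pos: [0.4629, 0.3602, 0.061]
tcp_rot: [0.001, -0.007, 1.0, 0.001]
wrist_force: [0.0, -0.3, 0.4]
grip_width: 1.003
grasp_force: 0.0
pos [462.9 360.2  61. ] yaw 180.76 q6 -1.05 F [ 0.  -0.3  0.4] T [ 0.03 -0.01 -0.04] t 5.1
cm [0.11 0.01 0.4 ] tw -0.004
```

```bash
python3 -m handwheel '[[0.1,0,0.3,0,1],[0.1,0,0.3,0,0.3],[0.1,0,0.3,0,-0.3],[0.1,0,0.3,0,-0.6],[0.1,0,0.3,0,-0.6]]' 40 
python3 -c "
from h import *
go(.4618,.3603,.057,181)"
```

```text
time_s: 5.53
eef_pos: [0.4608, 0.3598, 0.0563]
tcp_rot: [0.0, -0.007, 1.0, 0.0]
wrist_force: [0.5, 0.3, -1.2]
grip_width: 0.455
grasp_force: 0.0
pos [460.8 359.8  56.3] yaw 180.81 q6 -1.05 F [ 0.5  0.3 -1.2] T [ 0.    0.   -0.01] t 5.5
cm [-0.1   0.05 -0.07] tw -0.003
```

```bash
python3 -m handwheel '[[0,0,0,0,-0.8],[0,0,0,0,-1],[0,0,0,0,-1],[0,0,0,0,-1],[0,0,0,0,-1]]' 60 
python3 -m handwheel '[[0,0,0,0,-1],[0,0,0,0,-1],[0,0,0,0,-1]]' 60 
python3 -c "
from h import *
go(.4618,.3603,.057,181)"
```

```text
time_s: 5.95
eef_pos: [0.4608, 0.3598, 0.0562]
tcp_rot: [0.0, -0.007, 1.0, 0.0]
wrist_force: [-0.2, 0.8, 1.6]
grip_width: 0.129
grasp_force: 58.8
time_s: 6.2
eef_pos: [0.4608, 0.3598, 0.0562]
tcp_rot: [0.0, -0.007, 1.0, 0.0]
wrist_force: [0.6, 0.3, 2.2]
grip_width: 0.131
grasp_force: 58.8
pos [460.8 359.8  56.2] yaw 180.81 q6 -1.05 F [0.6 0.3 2.2] T [0.03 0.03 0.02] t 6.2
cm [-0.1   0.05 -0.08] tw -0.003
```

```bash
python3 -m handwheel '[[0,0,-0.5,0,-1],[0,0,-1.5,0,-1],[0,0,-3,0,-1],[0,0,-5,0,-1],[0,0,-8,0,-1]]' 80 
python3 -m handwheel '[[0,0,-2,0,-1],[0,0,-5,0,-1],[0,0,-5,0,-1]]'
python3 -c "
from h import *
go(.5212,-.0068,.18,173.8)"
```

```text
time_s: 6.62
eef_pos: [0.4593, 0.3589, 0.1352]
tcp_rot: [-0.002, -0.007, 1.0, -0.001]
wrist_force: [0.3, 0.3, -2.6]
grip_width: 0.127
grasp_force: 77.8
time_s: 6.87
eef_pos: [0.4629, 0.3612, 0.1926]
tcp_rot: [0.004, -0.007, 1.0, 0.003]
wrist_force: [1.1, 1.2, -0.7]
grip_width: 0.129
grasp_force: 77.9
pos [462.9 361.2 192.6] yaw 180.82 q6 -1.05 F [ 1.1  1.2 -0.7] T [ 0.06 -0.01  0.  ] t 6.9
cm [ -5.3  -36.88   1.26] tw 0.123
```

```bash
python3 -m handwheel '[[-0.5,-3,0,0,-1],[-1.1,-7,0,0.03,-1],[-1.7,-11,0,0.06,-1],[-2.3,-15,0,0.09,-1],[-2.9,-19,0,0.12,-1]]' >/dev/null
python3 -m handwheel '[[-0.6,-4,0,0,-1],[-1.2,-8,0,0,-1],[-1.7,-12,0,0,-1],[-2,-14.5,0,0,-1],[-2,-15,0,0,-1]]' >/dev/null
python3 -c "
from h import *
go(.5212,-.0068,.18,173.8)"
```

```text
pos [496.3  15.  186.1] yaw 173.71 q6 -1.58 F [ 0.6 -0.1 -1.2] T [-0.02 -0.02 -0.03] t 7.7
cm [-2.71 -1.89  0.61] tw -0.002
```

```bash
python3 -m handwheel '[[-1.5,-1,1,0,-1],[-2.6,-1.9,3,0,-1],[-2.6,-1.9,5,0,-1],[-2.6,-1.9,5.5,0,-1],[-2.6,-1.9,5.5,0,-1]]' >/dev/null
python3 -m handwheel '[[0,0,0,0,-1],[0,0,0,0,-1],[0,0,0,0,-1]]' >/dev/null
python3 - <<'E'
from h import *
go(.5202,-.0067,.113,173.8)
for n in ('side','scene'):
  p=vision.get_image(n);X=pts(p,p['depth']>0)
  # collar / shaft of the held rod
  Y=X[(np.hypot(X[:,0]-.521,X[:,1]+.007)<.024)&(X[:,2]>.07)&(X[:,2]<.115)]
  print(n,len(Y),np.round(np.c_[Y.min(0),Y.max(0)],4).tolist())
E
```

```text
pos [520.8  -2.4 132.3] yaw 173.98 q6 -1.62 F [-0.4  0.3 -1.1] T [-0.08  0.07 -0.02] t 8.4
cm [ 0.02 -0.44  1.93] tw 0.003
side 50 [[0.5086, 0.5322], [-0.0025, 0.0071], [0.0841, 0.1085]]
scene 24 [[0.5218, 0.5363], [-0.0102, -0.0018], [0.0908, 0.1102]]
```

```bash
python3 -m handwheel '[[0,-0.2,0.5,0,-1],[0,-0.43,1,0,-1],[0,-0.43,1.6,0,-1],[0,-0.43,1.6,0,-1],[0,-0.43,1.6,0,-1]]' >/dev/null
python3 -m handwheel '[[0,0,0,0,-1],[0,0,0,0,-1],[0,0,0,0,-1],[0,0,0,0,-1],[0,0,0,0,-1]]' >/dev/null
python3 -c "
from h import *
go(.5202,-.0067,.112,173.8)
p=vision.get_image('wrist');save('w4',p['img'])
go(.5202,-.0067,.112,173.8)
"
```

```text
pos [519.9  -7.  115.2] yaw 173.94 q6 -1.63 F [ 0.4  0.5 -0.9] T [-0.   -0.03  0.  ] t 9.3
cm [-0.02  0.03  0.32] tw 0.002
pos [519.9  -7.  115.2] yaw 173.94 q6 -1.63 F [-0.1  0.4 -1.5] T [-0.01 -0.01 -0.03] t 9.3
cm [-0.03  0.03  0.32] tw 0.002
```

View pics/w4.png

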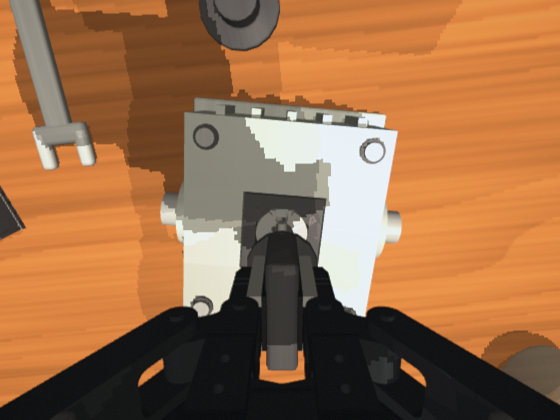

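The wrist view shows the rod held over the insert at (283,235), in line with the slot. I lower it gently.

```bash
python3 -m handwheel '[[0,0,0.3,0,-1],[0,0,0.5,0,-1],[0,0,0.7,0,-1],[0,0,0.8,0,-1],[0,0,0.8,0,-1]]' >/dev/null
python3 -m handwheel '[[0,0,0,0,-1],[0,0,0.1,0,-1],[0,0,0.2,0,-1],[0,0,0.3,0,-1],[0,0,0.3,0,-1]]' >/dev/null
python3 -c "
from h import *
go(.5202,-.0067,.1037,173.8)
"
```

```text
pos [519.7  -7.  103.8] yaw 173.94 q6 -1.63 F [-0.2 -0.4 -1.1] T [-0.06  0.05  0.04] t 10.2
cm [-0.05  0.03  0.01] tw 0.002
```

```bash
python3 -m handwheel '[[0,0,0.1,0,-1],[0,0,0.2,0,-1],[0,0,0.3,0,-1],[0,0,0.3,0,-1],[0,0,0.3,0,-1]]' >/dev/null
python3 -c "
from h import *
go(.5202,-.0067,.1037,173.8)
"
```

```text
pos [519.8  -7.1 100.9] yaw 173.94 q6 -1.63 F [ 0.1 -1.6 -1.4] T [-0.05  0.03 -0.06] t 10.6
cm [-0.04  0.04 -0.28] tw 0.002
```

```bash
python3 -m handwheel '[[0,0,0.15,0,-1],[0,0,0.3,0,-1],[0,0,0.45,0,-1],[0,0,0.6,0,-1],[0,0,0.6,0,-1]]' >/dev/null
python3 -c "
from h import *
go(.5202,-.0067,.1037,173.8)
"
python3 -m handwheel '[[0,0,0.04,0,-1],[0,0,0.08,0,-1],[0,0,0.12,0,-1],[0,0,0.12,0,-1]]' >/dev/null
python3 -c "
from h import *
go(.5202,-.0067,.1037,173.8)
"
```

```text
pos [519.6  -6.9  94.6] yaw 173.93 q6 -1.63 F [ 0.3  0.5 -2.1] T [-0.02 -0.01  0.04] t 11.0
cm [-0.06  0.03 -0.91] tw 0.002
pos [519.8  -7.   93.8] yaw 173.94 q6 -1.63 F [-0.5 -0.2 -1.3] T [-0.02 -0.03 -0.  ] t 11.3
cm [-0.04  0.03 -0.99] tw 0.002
```

Lower in small steps until it touches the thread floor.

```bash
for i in 1; do python3 -m handwheel '[[0,0,0.03,0,-1],[0,0,0.06,0,-1],[0,0,0.06,0,-1]]' | grep -E 'eef|force'
python3 -m handwheel '[[0,0,0.03,0,-1],[0,0,0.06,0,-1],[0,0,0.06,0,-1]]' | grep -E 'eef|force'; done
```

```text
eef_pos: [0.5198, -0.007, 0.0932]
wrist_force: [0.4, 0.5, -1.6]
grasp_force: 78.4
eef_pos: [0.5199, -0.007, 0.0927]
wrist_force: [0.0, 0.6, -1.4]
grasp_force: 78.4
```

```bash
python3 -m handwheel '[[0,0,0.03,0,-1],[0,0,0.06,0,-1],[0,0,0.06,0,-1]]' | grep -E 'eef|force'
python3 -m handwheel '[[0,0,0.02,0,-1],[0,0,0.04,0,-1],[0,0,0.04,0,-1]]' | grep -E 'eef|force'
```

```text
eef_pos: [0.52, -0.0071, 0.0926]
wrist_force: [-1.4, 0.9, 5.1]
grasp_force: 79.1
eef_pos: [0.5201, -0.007, 0.0925]
wrist_force: [-2.8, -0.2, 7.6]
grasp_force: 79.6
```

Contact came at the thread floor, 8 mm down as expected. I turn clockwise, compensating for the roughly 1.1 mm offset between rod and TCP.

```bash
python3 -m handwheel '[[0,0.008,-0.03,0.07,-1],[-0.001,0.015,-0.04,0.14,-1],[-0.002,0.023,-0.04,0.21,-1],[-0.002,0.023,-0.04,0.21,-1]]' | grep -E 'eef|force'
python3 -c "
from h import *
go(.5202,-.0067,.0926,173.8)
"
```

```text
eef_pos: [0.5204, -0.0069, 0.0925]
wrist_force: [-0.3, -0.1, 3.8]
grasp_force: 79.2
pos [520.4  -6.9  92.5] yaw 161.77 q6 -1.41 F [-0.3 -0.1  3.8] T [ 0.02  0.01 -0.02] t 12.7
cm [ 0.03  0.01 -0.01] tw -0.21
```

```bash
python3 -m handwheel '[[0,0.006,0.015,0.05,-1],[-0.001,0.011,0.035,0.1,-1],[-0.001,0.016,0.055,0.15,-1],[-0.002,0.022,0.075,0.2,-1],[-0.002,0.022,0.075,0.2,-1]]' | grep -E 'eef|force'
python3 -c "
from h import *
go(.5202,-.0067,.0926,173.8)
"
```

```text
eef_pos: [0.5208, -0.0066, 0.0923]
wrist_force: [-0.9, 1.2, 7.9]
grasp_force: 79.9
pos [520.8  -6.6  92.3] yaw 150.44 q6 -1.21 F [-0.9  1.2  7.9] T [0.21 0.09 0.02] t 13.1
cm [ 0.04 -0.04 -0.03] tw -0.408
```

```bash
python3 -m handwheel '[[0,0.006,0,0.05,-1],[-0.001,0.011,0,0.1,-1],[-0.001,0.011,0,0.1,-1]]' | grep -E 'eef|force'
python3 -c "
from h import *
go(.5202,-.0067,.0926,173.8)
"
```

```text
eef_pos: [0.5207, -0.0063, 0.0922]
wrist_force: [-0.1, 1.5, 7.4]
grasp_force: 79.6
pos [520.7  -6.3  92.2] yaw 144.71 q6 -1.11 F [-0.1  1.5  7.4] T [0.27 0.02 0.03] t 13.3
cm [ 0.02 -0.06 -0.04] tw -0.508
```

```bash
python3 -m handwheel '[[0,0.006,0,0.05,-1],[-0.001,0.011,0,0.1,-1],[-0.001,0.011,0,0.1,-1]]' | grep -E 'eef|force'
python3 -c "
from h import *
go(.5202,-.0067,.0926,173.8)
p=vision.get_image('side');save('s2',p['img'][170:270,210:350],4)
"
```

```text
eef_pos: [0.5207, -0.0062, 0.092]
wrist_force: [-0.7, 0.8, 5.9]
grasp_force: 79.5
pos [520.7  -6.2  92. ] yaw 138.98 q6 -1.01 F [-0.7  0.8  5.9] T [0.2  0.06 0.08] t 13.6
cm [ 0.01 -0.07 -0.06] tw -0.608
```

View pics/s2.png

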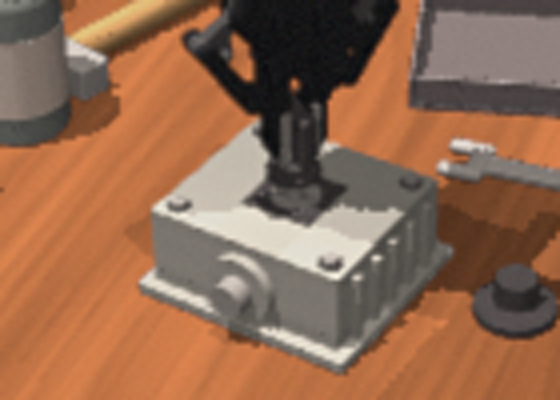

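The rod is down in the insert with its collar just above the plug at (293,190). It is starting to feed, with light forces, so I continue.

```bash
python3 -m handwheel '[[0,0.006,0.015,0.05,-1],[-0.001,0.011,0.03,0.1,-1],[-0.001,0.011,0.03,0.1,-1]]' | grep -E 'eef|force'
python3 -m handwheel '[[0,0.006,0.015,0.05,-1],[-0.001,0.011,0.03,0.1,-1],[-0.001,0.011,0.03,0.1,-1]]' | grep -E 'eef|force'
python3 -c "
from h import *
go(.5202,-.0067,.0926,173.8)
"
```

```text
eef_pos: [0.5206, -0.0063, 0.0916]
wrist_force: [-1.4, 0.3, 4.5]
grasp_force: 79.3
eef_pos: [0.5209, -0.0062, 0.0913]
wrist_force: [-0.6, -0.4, 6.2]
grasp_force: 79.4
pos [520.9  -6.2  91.3] yaw 127.52 q6 -0.81 F [-0.6 -0.4  6.2] T [0.12 0.05 0.  ] t 14.2
cm [ 0.   -0.08 -0.13] tw -0.808
```

```bash
python3 -m handwheel '[[0,0.006,0.015,0.05,-1],[-0.001,0.011,0.035,0.1,-1],[-0.001,0.011,0.035,0.1,-1]]' | grep -E 'eef|force'
python3 -m handwheel '[[0,0.006,0.015,0.05,-1],[-0.001,0.011,0.035,0.1,-1],[-0.001,0.011,0.035,0.1,-1]]' | grep -E 'eef|force'
python3 -c "
from h import *
go(.5202,-.0067,.0926,173.8)
"
```

```text
eef_pos: [0.5208, -0.0062, 0.0909]
wrist_force: [-0.9, -0.5, 5.9]
grasp_force: 79.3
eef_pos: [0.521, -0.0061, 0.0906]
wrist_force: [-1.5, 0.4, 5.3]
grasp_force: 79.3
pos [521.   -6.1  90.6] yaw 116.06 q6 -0.61 F [-1.5  0.4  5.3] T [0.03 0.11 0.  ] t 14.7
cm [-0.01 -0.1  -0.2 ] tw -1.008
```

```bash
python3 -m handwheel '[[0,0.006,0.015,0.05,-1],[-0.001,0.011,0.035,0.1,-1],[-0.001,0.011,0.035,0.1,-1]]' | grep -E 'eef|force'
python3 -m handwheel '[[0,0.006,0.015,0.05,-1],[-0.001,0.011,0.03,0.1,-1],[-0.001,0.011,0.03,0.1,-1]]' | grep -E 'eef|force'
python3 -c "
from h import *
go(.5202,-.0067,.0926,173.8)
"
```

```text
eef_pos: [0.521, -0.0061, 0.0902]
wrist_force: [-0.4, 0.6, 5.6]
grasp_force: 79.2
eef_pos: [0.5211, -0.0061, 0.0899]
wrist_force: [-1.9, 0.2, 4.6]
grasp_force: 79.3
pos [521.1  -6.1  89.9] yaw 104.6 q6 -0.41 F [-1.9  0.2  4.6] T [ 0.01  0.11 -0.01] t 15.2
cm [-0.03 -0.1  -0.27] tw -1.208
```

```bash
python3 -m handwheel '[[0,0.005,0.01,0.04,-1],[0,0.009,0.02,0.08,-1],[0,0.009,0.02,0.08,-1]]' | grep -E 'eef|force'
python3 -c "
from h import *
go(.5202,-.0067,.0926,173.8)
"
python3 -m handwheel '[[0,0.005,0.01,0.04,-1],[0,0.005,0.01,0.04,-1]]' | grep -E 'eef|force'
python3 -c "
from h import *
go(.5202,-.0067,.0926,173.8)
"
```

```text
eef_pos: [0.5208, -0.0061, 0.0896]
wrist_force: [-2.1, -0.2, 6.2]
grasp_force: 79.4
pos [520.8  -6.1  89.6] yaw 100.06 q6 -0.33 F [-2.1 -0.2  6.2] T [-0.05  0.37 -0.01] t 15.4
cm [-0.05 -0.07 -0.3 ] tw -1.287
eef_pos: [0.5206, -0.0061, 0.0896]
wrist_force: [-3.2, 0.6, 7.0]
grasp_force: 79.7
pos [520.6  -6.1  89.6] yaw 97.79 q6 -0.29 F [-3.2  0.6  7. ] T [0.03 0.57 0.05] t 15.6
cm [-0.06 -0.05 -0.3 ] tw -1.327
```

```bash
python3 -m handwheel '[[0,0,0,0.03,-1],[0,0,0,0.03,-1]]' | grep -E 'eef|force'
python3 -c "
from h import *
go(.5202,-.0067,.0926,173.8)
"
python3 -m handwheel '[[0,0,0,0.04,-1],[0,0,0,0.04,-1]]' | grep -E 'eef|force'
python3 -c "
from h import *
go(.5202,-.0067,.0926,173.8)
"
```

```text
eef_pos: [0.5205, -0.0061, 0.0896]
wrist_force: [-3.3, -0.1, 6.5]
grasp_force: 79.7
pos [520.5  -6.1  89.6] yaw 96.11 q6 -0.27 F [-3.3 -0.1  6.5] T [0.02 0.58 0.21] t 15.7
cm [-0.06 -0.04 -0.3 ] tw -1.356
eef_pos: [0.5207, -0.0061, 0.0896]
wrist_force: [-2.5, -0.1, 6.0]
grasp_force: 79.6
pos [520.7  -6.1  89.6] yaw 93.81 q6 -0.22 F [-2.5 -0.1  6. ] T [0.01 0.45 0.24] t 15.9
cm [-0.06 -0.05 -0.3 ] tw -1.396
```

```bash
python3 -m handwheel '[[0,0,0,0.03,-1],[0,0,0,0.03,-1]]' | grep -E 'eef|force'
python3 -c "
from h import *
go(.5202,-.0067,.0926,173.8)
p=vision.get_image('wrist')
for o in models.outline_of(p,'plug')[:1]:
    cs,_=cv2.findContours(o['pixels'].astype(np.uint8),0,2);print(o['conf'],o['location'],cv2.minAreaRect(np.array([at(p,u,v,.0625)[:2]*1000 for u,v in max(cs,key=cv2.contourArea)[:,0]],np.float32)))
"
```

```text
eef_pos: [0.5208, -0.0061, 0.0896]
wrist_force: [-2.1, 0.2, 7.2]
grasp_force: 79.6
pos [520.8  -6.1  89.6] yaw 92.14 q6 -0.2 F [-2.1  0.2  7.2] T [0.07 0.41 0.35] t 16.1
cm [-0.06 -0.06 -0.3 ] tw -1.425
```

At the stop: Tz rises to 0.35 N m after about 80° of turn, and the rod is down 3.0 mm. I ease off the preload and draw straight up.

```bash
python3 -m handwheel '[[0,0,-0.06,-0.02,-1],[0,0,-0.12,-0.02,-1],[0,0,-0.18,-0.02,-1],[0,0,-0.24,-0.02,-1],[0,0,-0.24,-0.02,-1]]' 110 | grep -E 'eef|force'
python3 -m handwheel '[[0,0,-0.1,0,-1],[0,0,-0.2,0,-1],[0,0,-0.3,0,-1],[0,0,-0.4,0,-1],[0,0,-0.4,0,-1]]' | grep -E 'eef|force'
python3 -c "
from h import *
go(.5208,-.0061,.0926,92)"
```

```text
eef_pos: [0.5203, -0.006, 0.0905]
wrist_force: [1.0, -0.1, -10.0]
grasp_force: 107.0
eef_pos: [0.5204, -0.006, 0.0955]
wrist_force: [-1.1, -0.2, -9.9]
grasp_force: 107.2
pos [520.4  -6.   95.5] yaw 93.15 q6 -0.21 F [-1.1 -0.2 -9.9] T [-0.01  0.13  0.18] t 17.0
cm [-0.01  0.04  0.29] tw 0.02
```

```bash
python3 -m handwheel '[[0,0,-0.2,0,-1],[0,0,-0.4,0,-1],[0,0,-0.6,0,-1],[0,0,-0.8,0,-1],[0,0,-1,0,-1]]' | grep -E 'eef|force'
python3 -m handwheel '[[0,0,-0.2,0,-1],[0,0,-0.4,0,-1],[0,0,-0.6,0,-1],[0,0,-0.8,0,-1],[0,0,-1,0,-1]]' | grep -E 'eef|force'
python3 -c "
from h import *
go(.5208,-.0061,.0926,92)"
```

```text
eef_pos: [0.5206, -0.006, 0.1056]
wrist_force: [-1.0, -0.3, -10.6]
grasp_force: 107.1
eef_pos: [0.5208, -0.0061, 0.1158]
wrist_force: [-1.2, 0.4, -8.6]
grasp_force: 107.4
pos [520.8  -6.1 115.8] yaw 93.15 q6 -0.21 F [-1.2  0.4 -8.6] T [0.03 0.33 0.16] t 17.8
cm [-0.   -0.    2.32] tw 0.02
```

```bash
python3 -m handwheel '[[0,0,-0.3,0,-1],[0,0,-0.6,0,-1],[0,0,-0.9,0,-1],[0,0,-1.2,0,-1],[0,0,-1.5,0,-1]]' | grep -E 'eef|force'
python3 -m handwheel '[[0,0,-0.5,0,-1],[0,0,-1.3,0,-1],[0,0,-2.3,0,-1],[0,0,-3.5,0,-1],[0,0,-4.5,0,-1]]' | grep -E 'eef|force'
python3 -m handwheel '[[0,0,0,0,-1],[0,0,0,0,-1],[0,0,0,0,-1]]' | grep -E 'eef|force'
python3 - <<'E'
from h import *
go(.462,-.289,.18,104)
p=vision.get_image('side');save('s3',p['img'][110:270,210:420],3)
for n in('side','scene'):
  q=vision.get_image(n);X=pts(q,q['depth']>0)
  for t in models.outline_of(q,'tray')[:2]:
    Y=pts(q,t['pixels']);Z=Y[Y[:,2]>.018];print(n,np.round(t['location']),cv2.minAreaRect((Z[:,:2]*1000).astype(np.float32)), q['img'][t['pixels']].mean(0))
E
```

```text
eef_pos: [0.5212, -0.0061, 0.131]
wrist_force: [-0.7, 0.5, -7.5]
grasp_force: 107.5
eef_pos: [0.5214, -0.0061, 0.1774]
wrist_force: [0.5, -0.3, -5.1]
grasp_force: 107.9
eef_pos: [0.5205, -0.006, 0.1752]
wrist_force: [0.4, -0.9, -5.5]
grasp_force: 108.2
pos [520.5  -6.  175.2] yaw 93.15 q6 -0.21 F [ 0.4 -0.9 -5.5] T [ 0.02 -0.01  0.02] t 18.9
cm [-27.94  -7.4   -0.48] tw -0.189
side [338. 184.] ((461.5177917480469, -285.03802490234375), (148.1942901611328, 140.74923706054688), 14.187522888183594) [113.36592338 100.00800457  97.12235563]
side [423. 185.] ((235.42808532714844, -358.36590576171875), (152.7797393798828, 137.6395263671875), 26.325132369995117) [181.22104145 166.63761955  45.46546227]
scene [175. 258.] ((463.56378173828125, -290.42529296875), (155.1797637939453, 131.31515502929688), 14.325448036193848) [111.4303001  102.14230397  97.58228461]
```

View pics/s3.png

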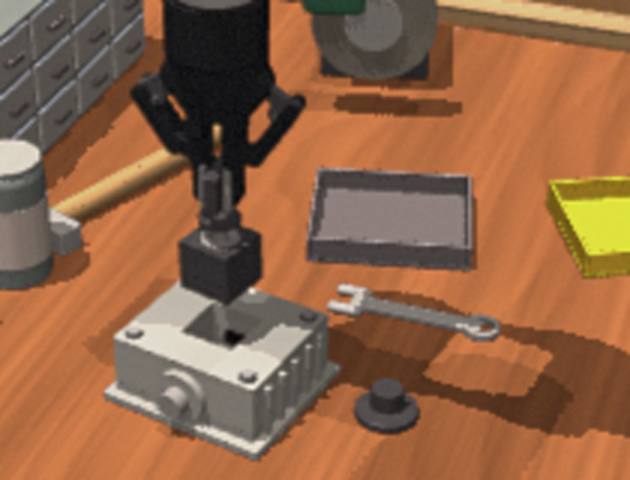

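The side view shows the plug hanging on the rod above the empty pocket at (220,265), and the grey tray at (393,215) is empty. I carry it over to the tray.

```bash
python3 -m handwheel '[[-1.5,-0.4,0,0,-1],[-4,-1.1,0,0,-1],[-7,-1.9,0,0,-1],[-10,-2.7,0,0,-1],[-13,-3.4,0,0,-1]]' | grep -E 'eef|force'
python3 -m handwheel '[[-3,-0.8,0,0,-1],[-6,-1.6,0,0,-1],[-9,-2.4,0,0,-1],[-12,-3.2,0,0,-1],[-14,-3.7,0,0,-1]]' | grep -E 'eef|force'
python3 -m handwheel '[[-0.9,-0.2,0,0,-1],[-0.9,-0.2,0,0,-1],[-0.9,-0.2,0,0,-1],[-0.9,-0.2,0,0,-1],[-0.9,-0.2,0,0,-1]]' | grep -E 'eef|force'
python3 -c "
from h import *
go(.4625,-.288,.08,93.1)"
```

```text
eef_pos: [0.4934, -0.1388, 0.1752]
wrist_force: [0.4, -0.4, -4.4]
grasp_force: 108.0
eef_pos: [0.4639, -0.2823, 0.1752]
wrist_force: [1.0, 0.2, -5.0]
grasp_force: 108.0
eef_pos: [0.4636, -0.2872, 0.1754]
wrist_force: [0.6, -0.1, -4.5]
grasp_force: 108.0
pos [ 463.6 -287.2  175.4] yaw 93.25 q6 -0.75 F [ 0.6 -0.1 -4.5] T [0.02 0.   0.02] t 20.4
cm [-0.07 -0.11  9.54] tw 0.003
```

```bash
python3 -m handwheel '[[0,0,1.5,0,-1],[0,0,3.5,0,-1],[0,0,5.5,0,-1],[0,0,7.5,0,-1],[0,0,8.5,0,-1]]' | grep -E 'eef|force'
python3 -m handwheel '[[0,0,0.1,0,-1],[0,0,0.2,0,-1],[0,0,0.4,0,-1],[0,0,0.6,0,-1],[0,0,0.6,0,-1]]' | grep -E 'eef|force'
python3 -m handwheel '[[0,0,0.05,0,-1],[0,0,0.1,0,-1],[0,0,0.15,0,-1],[0,0,0.2,0,-1],[0,0,0.2,0,-1]]' | grep -E 'eef|force'
```

```text
eef_pos: [0.4627, -0.2868, 0.0884]
wrist_force: [-0.5, 0.0, -4.7]
grasp_force: 107.7
eef_pos: [0.4636, -0.2888, 0.085]
wrist_force: [0.4, -0.0, -5.1]
grasp_force: 107.7
eef_pos: [0.4632, -0.2886, 0.0824]
wrist_force: [-0.5, 0.6, -4.7]
grasp_force: 107.7
```

```bash
python3 -m handwheel '[[0,0,0.1,0,-1],[0,0,0.2,0,-1],[0,0,0.3,0,-1],[0,0,0.4,0,-1],[0,0,0.5,0,-1]]' | grep -E 'eef|t_force'
python3 -m handwheel '[[0,0,0.05,0,-1],[0,0,0.1,0,-1],[0,0,0.15,0,-1],[0,0,0.15,0,-1],[0,0,0.15,0,-1]]' | grep -E 'eef|t_force'
```

```text
eef_pos: [0.4632, -0.2886, 0.0773]
wrist_force: [-0.5, -0.0, -4.5]
eef_pos: [0.4633, -0.2886, 0.076]
wrist_force: [-0.6, 0.6, -4.8]
```

```bash
python3 -m handwheel '[[0,0,0.04,0,-1],[0,0,0.08,0,-1],[0,0,0.08,0,-1]]' | grep -E 'eef|t_force'
```

```text
eef_pos: [0.4634, -0.2888, 0.0754]
wrist_force: [-0.7, 0.4, -2.6]
```

```bash
python3 -m handwheel '[[0,0,0.04,0,-1],[0,0,0.08,0,-1],[0,0,0.12,0,-1],[0,0,0.15,0,-1],[0,0,0.15,0,-1]]' | grep -E 'eef|t_force'
python3 -m handwheel '[[0,0,0.02,0,-1],[0,0,0.03,0,-1],[0,0,0.03,0,-1]]' | grep -E 'eef|t_force'
```

```text
eef_pos: [0.4635, -0.2888, 0.0739]
wrist_force: [-0.4, -0.8, -0.0]
eef_pos: [0.4635, -0.2889, 0.0737]
wrist_force: [-0.7, 0.2, 3.1]
```

Plug and rod are seated. I open the fingers gently; the tray is wide enough, with its walls below the fingertips.

```bash
python3 -m handwheel '[[0,0,0,0,-0.85],[0,0,0,0,-0.75],[0,0,0,0,-0.65],[0,0,0,0,-0.55],[0,0,0,0,-0.45]]' 20 | grep -E 'eef|force|grip'
python3 -m handwheel '[[0,0,0,0,-0.3],[0,0,0,0,0],[0,0,0,0,0.3],[0,0,0,0,0.3],[0,0,0,0,0.3]]' | grep -E 'eef|force|grip'
```

```text
eef_pos: [0.4631, -0.2885, 0.0731]
wrist_force: [-0.5, 0.1, -0.1]
grip_width: 0.272
grasp_force: 0.0
eef_pos: [0.4633, -0.2886, 0.0734]
wrist_force: [0.3, -0.4, 0.3]
grip_width: 0.647
grasp_force: 0.0
```

```bash
python3 -m handwheel '[[0,0,-0.5,0,0.3],[0,0,-1.5,0,0.3],[0,0,-3,0,0.3],[0,0,-5,0,0.3],[0,0,-7,0,0.3]]' | grep -E 'eef|force'
python3 -m handwheel '[[0,0,-3,0,0.3],[0,0,-6,0,0.3],[0,0,-8,0,0.3],[0,0,-8,0,0.3],[0,0,-8,0,0.3]]' | grep -E 'eef|force'
python3 - <<'E'
from h import *
p=vision.get_image('side');save('s4',p['img'][110:270,210:420],3)
X=pts(p,p['depth']>0);Y=X[(np.hypot(X[:,0]-.463,X[:,1]+.29)<.04)&(X[:,2]>.06)&(X[:,2]<.14)]
print(Y.min(0),Y.max(0))
E
```

```text
eef_pos: [0.4632, -0.2886, 0.1448]
wrist_force: [0.8, 0.4, -1.1]
grasp_force: 0.0
eef_pos: [0.4637, -0.289, 0.2254]
wrist_force: [0.6, 0.9, -0.1]
grasp_force: 0.0
[ 0.4423812  -0.31282758  0.06000185] [ 0.47361394 -0.26279783  0.10760249]
```

View pics/s4.png

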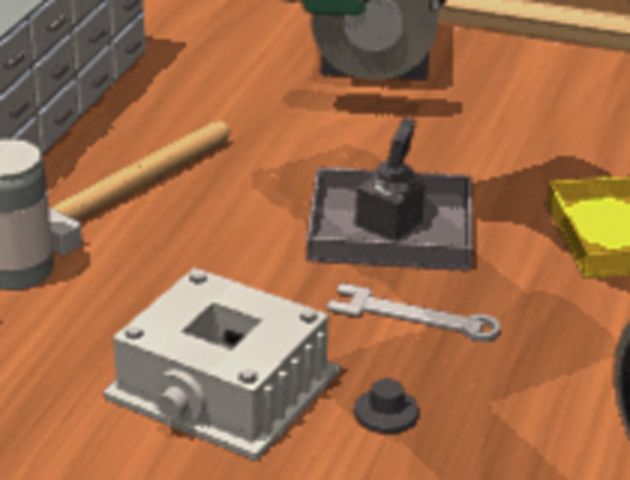

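The plug stands upright in the grey tray at (390,205) with the rod in it, at the right height and leaning only by the thread's play. Everything else is undisturbed and the arm is clear, so I hand in.

```bash
python3 -c "
from cell import *
print(job_done())"
```

```text
the job is handed in; nothing more can be done
None
```

The job is handed in after about 25 s of robot time: the rod was threaded to its stop, and the plug was drawn straight out and stands upright in the grey tray with the rod in it, leaning slightly; the handover reported no verdict.

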